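# Weigh the crushing ball and present it to the mortar

## Task

Weigh the loose steel ball in its handled dish: stand the dish centred on the pan of the kitchen scale with its pouring lip to the front, over the dial, and let go so that the pan carries it for a second. Then take the dish by its bridge again, lift it straight up about 10 cm clear of the pan, and up there above the scale turn it slowly, level, through a quarter turn until its lip points at the open mortar bowl beside the scale. Keep the ball in the middle of the dish all the while, leave everything else alone, and finish still holding the dish up there, level and still, with the ball at rest in the middle.

Things in the scene. Friction and masses are not known exactly. Their poses are not given: they have to be found in the camera images.
- dish: loose white dished plate, about 0.3 kg. Origin: centre of its underside, z up. Foot 84 mm, rim 126 mm across, 23 mm high; inside a shallow 7 degree cone, 8 mm above the underside at the middle. Pouring lip at -x. Steel bridge handle: bar along y over the middle, 134 mm long, 14 x 14 mm, 70 to 84 mm above the underside, on posts at its ends. Jerks over about 1 m/s2 or tilting send the ball off
- bridge (a point): middle of the bridge bar, 77 mm above the dish's underside, axes as the dish: grasp here across x (14 mm wide), fingers coming from above; free depth below the bar, down to the ball, 36 mm
- lip (a point): outer end of the dish's pouring lip, 84 mm from the middle along the dish's -x, 22 mm above its underside
- ball_center (a point): centre of the loose polished steel ball, 26 mm across, 0.07 kg, which lies in the dish
- scale: fixed white kitchen scale. Origin: under the pan's centre on the table, z up. Housing 150 x 150 mm, 50 mm high; at its front (-x side) a sloping panel with a round dial, reaching 140 mm from the origin. Over the housing a round flat steel pan, 150 mm across, 6 mm thick
- pan_centre (a point): centre of the pan's upper face, 81 mm above the table when empty; sinks with the load
- pan (a joint): how far the spring pan has sunk (m): 0 empty, up to 0.022 at its stop, stiffness 320 N/m; the dish with its ball pushes it down about 11 mm (8 to 15 mm)
- mortar: fixed open marble mortar bowl, 96 mm across and 60 mm high, beside the scale at its left or right, about 165 mm from the pan's centre. Origin: centre of its underside
- jar: fixed closed glass jar with a white cap, 72 mm across and 85 mm high, on the scale's other side. Origin: centre of its underside
- hole_disc: loose dark steel disc with holes, 62 mm across, 5 mm thick, a bystander. Origin: centre of its underside
- hub_disc: loose white plastic disc 80 mm across with an 18 mm high hub, a bystander. Origin: centre of its underside
- pusher: loose white pusher standing on its flange, 76 mm across, 125 mm high, a bystander. Origin: centre of its underside
- drum: loose aluminium grater cone standing, 68 mm across, 120 mm high, a bystander. Origin: centre of its underside
- spoon: loose spoon lying, a bystander
- cup: loose white mug, 72 mm across, 75 mm high, a bystander. Origin: centre of its underside
- spatula: loose spatula lying, a bystander
Not all that is in view belongs to the job. Leave any black or pink look-alike of the dish alone. Leave any yellow look-alike of the mortar alone.

How it is judged:
By the outcome, as a careful person would: the job done as asked, in the order asked, and still so for the second after the job is handed in, while the arm keeps its last pose, push and grip.
It also fails if it takes over 72 s, if anything falls off the work surface, if the arm or the gripper's body presses on something with over 40 N, if the wrist force passes 120 N, or if a joint passes its speed limit or range.

## Robot

A 6-joint arm with a two-finger parallel gripper is mounted at the origin on the work surface. World frame = base frame: x ahead of the robot, y to its left, z up, the work surface at z = 0. Lengths are in m, angles in rad, forces in N, time in s.
With the tool pointing down it reaches from about 0.225 to 0.875 m from the base axis. Payload 3.4 kg.
Tool frame: the origin (TCP) lies midway between the tips of the shut fingers; the grasp point (between the pads) lies 19 mm behind it (bot.hold_point_z is the distance from the TCP to the grasp point, in m); z points along the fingers, x is the direction in which the jaws open and shut, and the axes are right-handed (so a half turn about z gives the same grasp; the last joint's range is limited). The gripper opens to 85 mm and grips with 20 to 120 N. Pads are 22 mm wide; open, the fingers measure 114 mm over their backs; the gripper's body (76 mm by 85 mm) begins 54 mm behind the grasp point. The pads swing forward as they close: fully open they stand 13 mm farther back than shut.
Start: joints at [-1.272, 0.276, 1.505, -0, 1.361, -0.121], TCP at [0.234, -0.525, 0.203] pointing down, gripper open.
Joint ranges: [-2.89, 2.89], [-0.75, 2.08], [0.22, 2.7], [-1.18, 4.32], [0.11, 2.71], [-2.7, 2.7]. Speed limits (rad/s): [2.57, 2.57, 3.14, 3.14, 3.14, 3.14].

## Interface

Orientations are given as [roll, pitch, yaw] about the fixed x, y, z axes, in that order (R = Rz(yaw) Ry(pitch) Rx(roll)).
In Python, from bench import bot gives the robot as it stands. Calls block until the motion is done:
- bot.move_pose(position, orientation): joint-space move of the TCP to a pose.
- bot.move_l(position, frame=None, feed=0.15, guard=None): straight line of the TCP; frame=None keeps the orientation; feed is the mean speed in m/s. With guard (N) it stops when the force on the tool has changed by that much, and returns True; else False.
- bot.goto_joints(angles): joint-space move.
- bot.release() and bot.gripper_close(grip_force=None): open the fingers fully, or close them until they stop; grip_force is the grip in N (None keeps the last).
- bot.wait(seconds).
- bot.ik(position, orientation): joint angles nearest the present ones, or None.
- bot.snapshot(name): name is "scene" or "top" or "wrist"; returns (picture, depth): 420x560x3 uint8, blue, green, red; 420x560 float32, m along the optical axis (not along the pixel's ray), 0 where there is no reading.
- bot.camera_model(name): a dict with "fx", "fy", "cx", "cy" (pixels), "R" (3x3) and "t" (3): a world point X has camera coordinates R X + t. Camera axes: x right, y down, z forward; pixel columns grow to the right and rows downward; lengths in m; the calibration is good to about 2 mm. A picture is of the moment at which its call begins: read the wrist's pose just before it. camera_model takes no time and is no camera call; for the wrist camera it gives the pose at the moment of the call.
A pose or a line that the arm cannot do raises bot.IKError and nothing moves.
- bot.finish_job(): hands the job in, once; it reports no verdict.
Readings, each from a call of its own:
- bot.current_t(): time.
- bot.current_joint_positions(): joint angles.
- bot.current_joint_velocities(): joint speeds.
- bot.current_tau(): joint torques, N m.
- bot.current_tool_pos(): TCP position.
- bot.current_orientation(): TCP orientation.
- bot.current_contact_force(): force on the tool from outside, world axes, zero at the start.
- bot.current_torque(): the same for the moment, N m.
- bot.current_grip_width(): finger opening in m.
Only numpy, scipy, OpenCV 4.12 (cv2) and the standard library are available. Lean on these libraries where they do the work, as an engineer would, in place of code of your own. Each camera call takes 0.05 s, during which the arm holds its last target.

## Working session

There is one attempt and no reset: what is moved stays moved. The work goes in short steps, each a Python script; the robot and the scene stay as the last script left them, time stands still between calls to the robot, and variables do not carry over. Pictures are saved under pics/ and viewed, and the job is handed in when it is done.

```bash
ls; mkdir -p pics; python3 - <<'E'
from bench import bot
import cv2,numpy as np
for n in ("scene","top"):
    p,d=bot.snapshot(n); cv2.imwrite(f"pics/{n}0.png",p); np.savez(f"{n}0.npz",p=p,d=d,**bot.camera_model(n))
    m=bot.camera_model(n); print(n,m["fx"],m["cx"],m["cy"],np.round(m["R"],3).tolist(),np.round(m["t"],3))
print(bot.current_t(),bot.current_orientation(),bot.hold_point_z)
E
```

```text
pics
scene 515.6822737401417 273.63890218843505 209.50873140016898 [[-0.317, 0.948, -0.011], [0.729, 0.236, -0.642], [-0.607, -0.211, -0.766]] [ 0.164 -0.332  1.722]
top 499.2562614979024 283.21598168604254 204.27966926856573 [[0.029, -1.0, -0.0], [-0.993, -0.029, -0.117], [0.117, 0.004, -0.993]] [-0.009  0.528  1.555]
0.1 [-3.14140049e+00  1.65769012e-03 -1.15099598e+00] 0.0187
```

View pics/scene0.png

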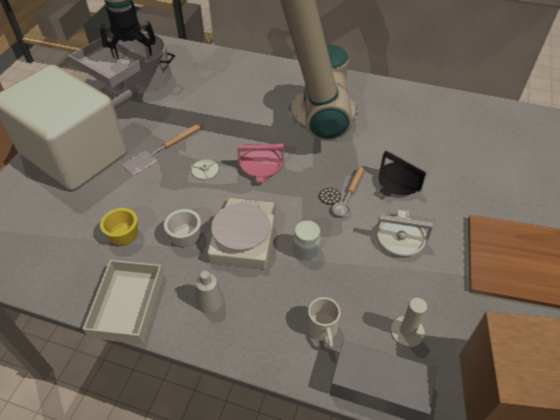

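View pics/top0.png

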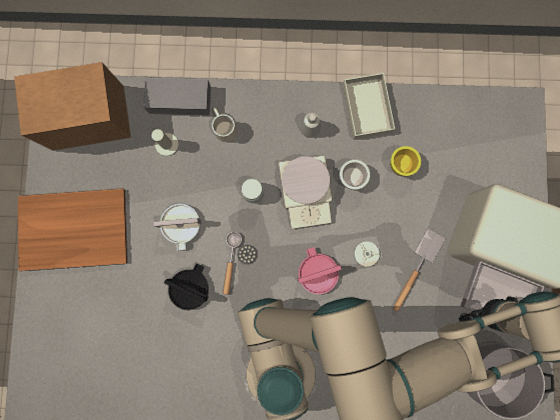

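Candidates for the dish in the top view: white one with steel bridge at (181,224), which matches. The pink one at (320,272) and the black one at (188,288) are look-alikes. For the mortar: marble bowl at (354,175), with the yellow look-alike at (405,161). The jar is at (252,189) and the scale at (306,180), with its dial at (310,214).

```bash
cat > h.py <<'E'
import numpy as np,cv2
def load(f):
    z=np.load(f); return {k:z[k] for k in z.files}
def cloud(s):
    h,w=s["d"].shape; u,v=np.meshgrid(np.arange(w),np.arange(h)); d=s["d"]
    P=np.stack([(u-s["cx"])/s["fx"]*d,(v-s["cy"])/s["fy"]*d,d],-1)
    return (P-s["t"])@s["R"]
def proj(s,X):
    c=s["R"]@np.asarray(X)+s["t"]; return np.array([c[0]/c[2]*s["fx"]+s["cx"],c[1]/c[2]*s["fy"]+s["cy"]])
def planepx(s,uv,z):
    r=s["R"].T@np.array([(uv[0]-s["cx"])/s["fx"],(uv[1]-s["cy"])/s["fy"],1]); o=-s["R"].T@s["t"]
    return o+r*(z-o[2])/r[2]
def tri(s1,a,s2,b):
    A=[];B=[]
    for s,uv in((s1,a),(s2,b)):
        r=s["R"].T@np.array([(uv[0]-s["cx"])/s["fx"],(uv[1]-s["cy"])/s["fy"],1]); r/=np.linalg.norm(r); o=-s["R"].T@s["t"]
        M=np.eye(3)-np.outer(r,r); A.append(M);B.append(M@o)
    return np.linalg.lstsq(np.vstack(A),np.hstack(B),rcond=None)[0]
E
python3 - <<'E'
from h import *
T=load("top0.npz");S=load("scene0.npz")
def crop(s,x,y,w,h,k): return cv2.resize(s["p"][y:y+h,x:x+w],None,fx=k,fy=k,interpolation=cv2.INTER_CUBIC)
a=np.hstack([crop(T,145,185,70,70,5),crop(S,367,195,70,70,5)]);cv2.imwrite("pics/dish0.png",a)
a=np.hstack([crop(T,270,145,120,90,3),crop(S,160,190,120,90,3)]);cv2.imwrite("pics/scale0.png",a)
for n,s in(("top",T),("scene",S)):
    C=cloud(s)
    for lab,uv in (dict(bar=(181,223),ball=(181,228),pan=(306,180),mortar=(354,175),jar=(252,189),blk=(188,288),table=(250,280)) if n=="top" else dict(bar=(405,221),ball=(401,235),pan=(241,227),mort=(183,228),jar=(307,233))).items(): print(n,lab,np.round(C[uv[1],uv[0]],4))
C=cloud(T); ok=(T["d"]>0)
m=ok&(abs(C[...,2]-.08)<.006)
n,l,st,ce=cv2.connectedComponentsWithStats(m.astype(np.uint8))
for i in range(1,n):
    if st[i,4]>40: print(st[i],C[l==i].mean(0).round(4))
E
```

```text
top bar [0.4557 0.3166 0.0837]
top ball [0.4453 0.3318 0.0067]
top pan [ 0.6011 -0.0624  0.0758]
top mortar [ 0.6326 -0.2198  0.0131]
top jar [0.5664 0.1033 0.0874]
top blk [0.256  0.3001 0.0039]
top table [ 0.2866  0.1049 -0.    ]
scene bar [0.4631 0.3331 0.0863]
scene ball [0.4652 0.3333 0.0303]
scene pan [ 0.6077 -0.056   0.0839]
scene mort [ 0.6111 -0.2257  0.0165]
scene jar [0.5778 0.1083 0.0882]
[ 282  156   48   48 1541] [ 0.6011 -0.061   0.0814]
[243 179  19  20 129] [0.5697 0.106  0.0834]
[154 218  42   9 129] [0.4584 0.3413 0.0826]
[298 266  44  18 153] [ 0.3122 -0.1063  0.0827]
[164 279  42  23 149] [0.2528 0.2951 0.0821]
[509 375  30  40 115] [-0.0272 -0.7324  0.08  ]
```

View pics/dish0.png

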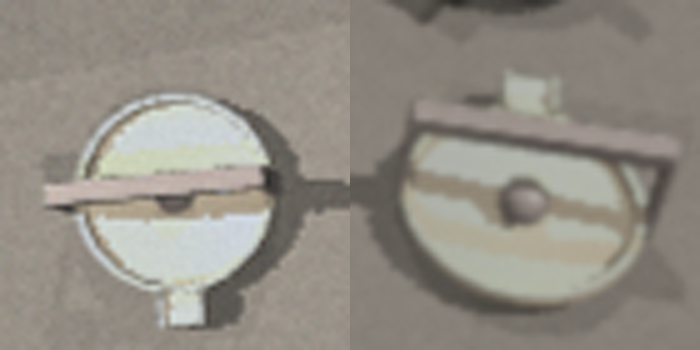

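View pics/scale0.png

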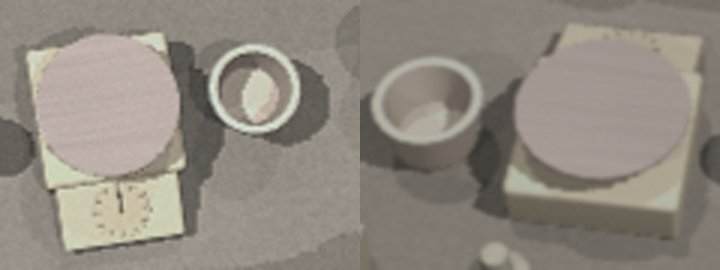

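The crop confirms the white dish: steel bar, ball under it, lip pointing towards the robot. The mortar is on the scale's -y side. Next I'll take wrist views for accuracy, the scale first and then the dish.

```bash
cat > snap.py <<'E'
from bench import bot
import cv2,numpy as np
def snap(tag,n="wrist"):
    m=bot.camera_model(n); p,d=bot.snapshot(n); cv2.imwrite(f"pics/{tag}.png",p); np.savez(f"{tag}.npz",p=p,d=d,**m); return m
E
python3 - <<'E'
from snap import *
pi=np.pi
print(bot.current_t())
x,y,z=bot.current_tool_pos()
bot.move_l([x,y,0.35],feed=0.3); print(bot.current_t())
bot.move_pose([0.52,-0.08,0.40],[pi,0,0.1]); bot.wait(.2);print(bot.current_t())
m=snap("w_scale"); print((-m["R"].T@m["t"]).round(3),bot.current_tool_pos(),m["R"].round(2).tolist())
bot.move_pose([0.38,0.33,0.33],[pi,0,0.08]);bot.wait(.2)
m=snap("w_dish1"); print((-m["R"].T@m["t"]).round(3))
print(bot.current_t())
E
```

```text
0.1
0.7417
2.8583
[ 0.512 -0.009  0.57 ] [ 0.51995235 -0.08068367  0.39988425] [[1.0, 0.1, -0.0], [0.09, -0.95, 0.28], [0.03, -0.28, -0.96]]
[0.374 0.401 0.5  ]
4.775
```

View pics/w_scale.png

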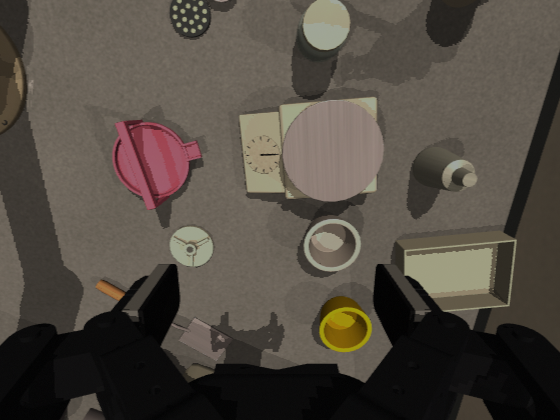

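View pics/w_dish1.png

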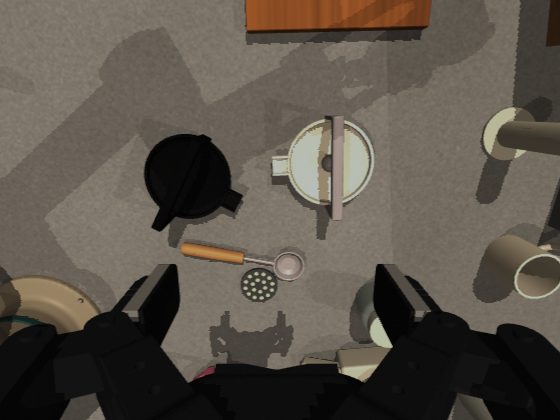

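```bash
python3 - <<'E'
from h import *
def sel(C,c,r,z0,z1):
    P=C.reshape(-1,3); P=P[np.isfinite(P).all(1)]
    return P[(np.hypot(P[:,0]-c[0],P[:,1]-c[1])<r)&(P[:,2]>z0)&(P[:,2]<z1)]
def circ(X):
    A=np.c_[2*X[:,:2],np.ones(len(X))]; s=np.linalg.lstsq(A,(X[:,:2]**2).sum(1),rcond=None)[0]
    return s[:2],np.sqrt(s[2]+s[0]**2+s[1]**2)
def rect(X):
    (c,(w,h),a)=cv2.minAreaRect((X[:,:2]*1000).astype(np.float32)); return np.round(c,1),round(w,1),round(h,1),round(a,1)
for f in("w_dish1","top0","scene0"):
    C=cloud(load(f+".npz"))
    b=sel(C,(.458,.338),.09,.072,.095); 
    if len(b)>20:
        q=b[:,:2]-b[:,:2].mean(0); d=np.linalg.svd(q)[2][0] if len(q)<5000 else None
        print(f,"bar",len(b),b.mean(0).round(4),np.median(b[:,2]).round(4),rect(b),"yaw",np.degrees(np.arctan2(-d[0],d[1])) if d[1]>0 else np.degrees(np.arctan2(d[0],-d[1])))
    r=sel(C,(.455,.338),.1,.019,.027); print("  dishrim hull",rect(r),[round(float(v),4) for v in np.r_[r.mean(0)]])
for f in("w_scale","top0","scene0"):
    C=cloud(load(f+".npz"))
    p=sel(C,(.601,-.06),.1,.072,.09); (c,r)=cv2.minEnclosingCircle((p[:,:2]*1000).astype(np.float32))
    print(f,"pan",len(p),p.mean(0).round(4),np.round(c,1),round(r,1),np.median(p[:,2]))
    hh=sel(C,(.57,-.06),.19,.042,.056); print("  housing",len(hh),rect(hh))
    m=sel(C,(.62,-.22),.075,.055,.066); print("  mortar",len(m),circ(m),np.median(m[:,2]))
    j=sel(C,(.57,.105),.06,.08,.09); print("  jar",len(j),j.mean(0).round(3))
E
```

```text
w_dish1 bar 1261 [0.4565 0.3376 0.0829] 0.0835 (array([457.8, 334.5]), 14.6, 134.1, 6.6) yaw 6.59407539522977
  dishrim hull (array([453. , 337.7]), 125.4, 137.1, 58.0) [0.4414, 0.3334, 0.0225]
top0 bar 213 [0.4589 0.3319 0.0843] 0.0845 (array([459.1, 333.3]), 14.6, 134.8, 6.8) yaw 6.651296758705518
  dishrim hull (array([456.3, 331.5]), 129.7, 125.2, 47.6) [0.4484, 0.3351, 0.0223]
scene0 bar 379 [0.4616 0.3344 0.0828] 0.0838 (array([460.1, 333.5]), 18.7, 132.7, 6.3) yaw 6.557226115003107
  dishrim hull (array([455.9, 336.3]), 124.0, 134.4, 55.3) [0.4614, 0.3346, 0.0231]
w_scale pan 8103 [ 0.5999 -0.0571  0.0807] [600.4 -59.8] 74.8 0.08069704906329651
  housing 2057 (array([589.7, -59.7]), 240.8, 338.1, 44.3)
  mortar 891 (array([ 0.62506755, -0.21326365]), np.float64(0.042984149440284676)) 0.0594281630643357
  jar 1959 [0.566 0.106 0.085]
top0 pan 1785 [ 0.601  -0.0608  0.0821] [601.7 -60.3] 75.4 0.08206603915528549
  housing 607 (array([580.3, -72. ]), 244.9, 326.0, 48.1)
  mortar 227 (array([ 0.62604581, -0.21491463]), np.float64(0.04283372870501855)) 0.060478943146106245
  jar 269 [0.568 0.105 0.086]
scene0 pan 2172 [ 0.6044 -0.0593  0.0826] [601.3 -62. ] 77.3 0.08256231328402003
  housing 1084 (array([595.6, -59.8]), 166.5, 370.4, 9.8)
  mortar 362 (array([ 0.62720416, -0.2142309 ]), np.float64(0.043271370639498756)) 0.06102330937863623
  jar 405 [0.57  0.106 0.086]
```

```bash
python3 - <<'E'
from h import *
c=np.array([.601,-.060])
for f in("w_scale","top0","scene0"):
    C=cloud(load(f+".npz")); P=C.reshape(-1,3)
    for psi in (7,9,11):
        t=np.radians(psi); e=np.array([[np.cos(t),np.sin(t)],[-np.sin(t),np.cos(t)]])
        L=(P[:,:2]-c)@e.T
        if psi==9: L9=L
    # housing top pts
    k=(np.abs(L9[:,1])<.088)&(L9[:,0]>-.15)&(L9[:,0]<.09)&(P[:,2]>.006)&(P[:,2]<.056)
    k2=k&(P[:,2]>.045)
    (cc,(w,h),a)=cv2.minAreaRect((P[k2][:,:2]*1000).astype(np.float32)); print(f,k2.sum(),"housing",np.round(cc,1),w,h,a)
    p=k&(L9[:,0]<-.078)
    (cc,(w,h),a)=cv2.minAreaRect((P[p][:,:2]*1000).astype(np.float32)); print("  panel",p.sum(),np.round(cc,1),w,h,a, P[p].mean(0))
T=load("w_scale.npz"); cv2.imwrite("pics/scz.png",cv2.resize(T["p"][80:220,220:400],None,fx=4,fy=4,interpolation=cv2.INTER_CUBIC))
for uv in[(283,107),(376,98),(376,196),(240,117),(248,192),(286,197),(262,154)]: print(uv,planepx(T,uv,.05).round(4),cloud(T)[uv[1],uv[0]].round(4))
E
```

```text
w_scale 1342 housing [597.3 -60.2] 155.21360778808594 149.35928344726562 10.101371765136719
  panel 2980 [494.1 -78.3] 62.84048080444336 128.72125244140625 10.021058082580566 [ 0.49395435 -0.0756244   0.0319881 ]
top0 419 housing [587.8 -63.1] 177.3105926513672 149.70835876464844 10.063888549804688
  panel 850 [488.5 -78.2] 71.5355224609375 174.7281494140625 9.320549011230469 [ 0.49348191 -0.07915434  0.03176997]
scene0 798 housing [603.2 -60. ] 151.40512084960938 149.9167938232422 10.271769523620605
  panel 326 [490.9 -77.6] 68.30386352539062 170.25418090820312 11.702563285827637 [ 0.48307168 -0.06996666  0.02932937]
(283, 107) [ 0.5213 -0.0028  0.05  ] [ 0.5213 -0.0028  0.0487]
(376, 98) [0.6581 0.0235 0.05  ] [0.6593 0.0238 0.0458]
(376, 196) [ 0.6857 -0.1253  0.05  ] [ 0.7022 -0.1363  0.0009]
(240, 117) [ 0.4579 -0.0236  0.05  ] [ 0.4551 -0.0244  0.0224]
(248, 192) [ 0.4786 -0.139   0.05  ] [ 0.4767 -0.1467  0.0191]
(286, 197) [ 0.5407 -0.1413  0.05  ] [ 0.5408 -0.1422  0.0465]
(262, 154) [ 0.4959 -0.076   0.05  ] [ 0.4954 -0.078   0.0337]
```

View pics/scz.png

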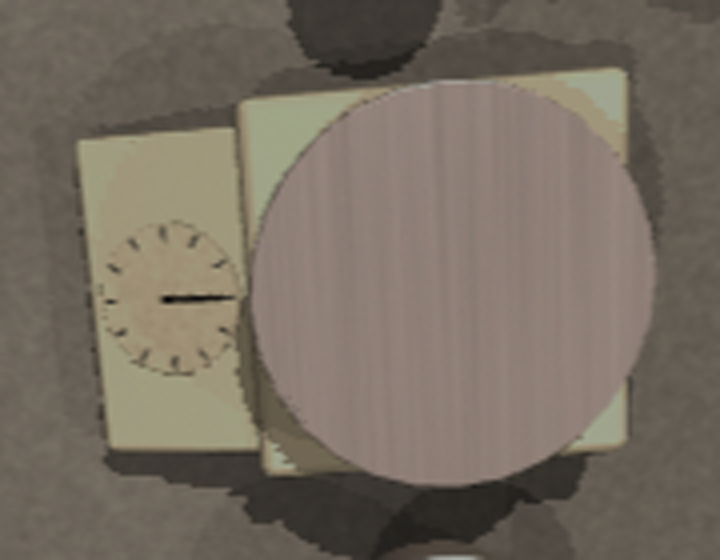

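Agreed values: bar centre ≈ (0.4585, 0.334), top at 0.084, dish yaw 6.6°. Pan centre (0.601, -0.060, 0.081), scale yaw 10.1°. Mortar (0.626, -0.214), so the lip target is ψ≈99.5°. Next is a closer view of the bar from above, plus a timing test of a pure rotation with `move_l`.

```bash
python3 - <<'E'
from snap import *
from h import *
pi=np.pi
bot.move_pose([0.4585,0.334,0.20],[pi,0,np.radians(3)])
t=bot.current_t(); bot.move_l([0.4585,0.334,0.20],frame=[pi,0,np.radians(6.6)],feed=0.1); print("rot time",bot.current_t()-t)
bot.wait(.2); print(bot.current_tool_pos(),np.degrees(bot.current_orientation()),bot.current_contact_force())
m=snap("w_dish2"); s=load("w_dish2.npz"); C=cloud(s)
P=C.reshape(-1,3); b=P[(np.hypot(P[:,0]-.458,P[:,1]-.334)<.09)&(P[:,2]>.076)&(P[:,2]<.092)]
(c,(w,h),a)=cv2.minAreaRect((b[:,:2]*1000).astype(np.float32)); print(len(b),c,w,h,a,np.median(b[:,2]))
print(bot.current_t(),proj(s,[.4585,.334,.084]))
E
```

```text
rot time 0.25
[0.45849019 0.33427335 0.2009549 ] [-1.79961785e+02 -8.52004079e-02  6.58161635e+00] [-0.2476333  -0.98276521 -0.11779799]
2263 (457.5341796875, 335.0263366699219) 13.879281997680664 132.70994567871094 6.8969244956970215 0.08357550797875327
5.9333 [277.32463285 195.17918389]
```

View pics/w_dish2.png

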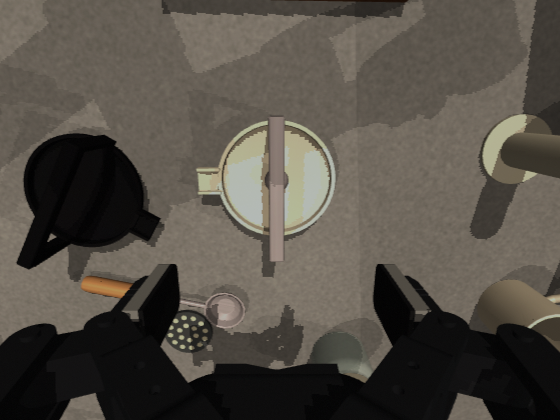

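The picture shows the bar at column 277, midway between the fingers (178 and 375), with the ball under its middle at (277,181). Now I'll descend and grasp.

```bash
python3 - <<'E'
from snap import *
pi=np.pi
o=[pi,0,np.radians(6.7)]
bot.move_l([0.458,0.3345,0.12],frame=o,feed=0.1)
bot.move_l([0.458,0.3345,0.058],frame=o,feed=0.04,guard=6); bot.wait(.2)
print(bot.current_tool_pos(),bot.current_contact_force())
bot.gripper_close(50); bot.wait(.4)
print(bot.current_grip_width(),bot.current_tool_pos(),bot.current_contact_force(),bot.current_t())
snap("w_grasp")
E
```

```text
[0.45808286 0.33453781 0.0581632 ] [ 0.82895389  0.07067997 -0.32731773]
1.1106466685114105e-05 [0.45796731 0.33449854 0.05798908] [ 0.11551673 -0.15590142 -0.31883072] 9.95
```

View pics/w_grasp.png

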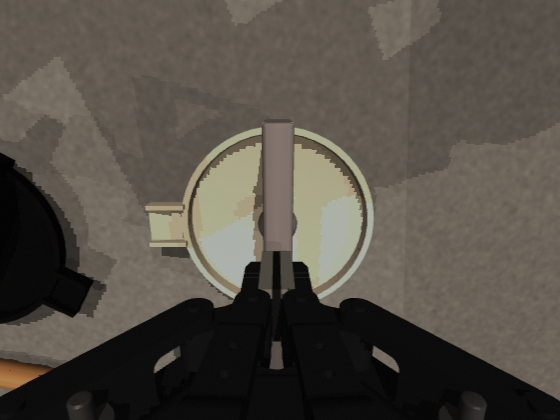

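```bash
python3 - <<'E'
from snap import *
from h import *
s=load("w_grasp.npz"); cv2.imwrite("pics/gz.png",cv2.resize(s["p"][190:390,190:370],None,fx=3,fy=3,interpolation=cv2.INTER_CUBIC))
C=cloud(s)
for uv in[(277,140),(277,200),(277,240),(265,262),(288,262),(277,262),(277,275),(277,300),(277,345)]: print(uv,C[uv[1],uv[0]].round(4))
print(proj(s,bot.current_tool_pos()), bot.current_grip_width(), bot.current_t())
for z in (.058,.077,.084): print(proj(s,[.458,.3345,z]))
E
```

```text
(277, 140) [0.4501 0.3942 0.0851]
(277, 200) [0.4532 0.3678 0.0845]
(277, 240) [0.4555 0.3486 0.0844]
(265, 262) [0.4508 0.3453 0.102 ]
(288, 262) [0.4604 0.3461 0.1015]
(277, 262) [0.4558 0.3456 0.1016]
(277, 275) [0.4558 0.3455 0.1128]
(277, 300) [0.4563 0.3411 0.1234]
(277, 345) [0.4623 0.2909 0.0845]
[278.36266441 246.11504799] -0.0002194229334061896 10.0
[278.34985835 246.15029098]
[278.59437262 261.06178622]
[278.69860001 267.41800526]
```

View pics/gz.png

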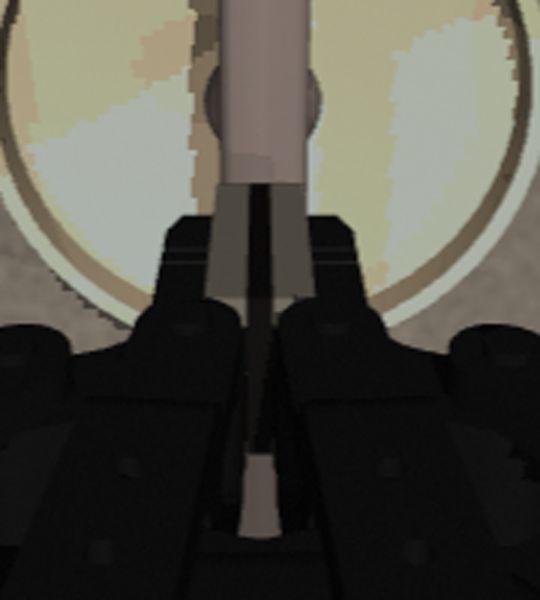

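```bash
python3 - <<'E'
from snap import *
from h import *
s=load("w_grasp.npz");C=cloud(s)
for uv in[(248,266),(255,266),(263,258),(268,254),(268,258),(268,280),(286,254),(300,266),(306,266),(306,275)]: print(uv,C[uv[1],uv[0]].round(4))
s=load("w_dish2.npz");C=cloud(s)
for uv in[(170,270),(160,270),(150,290),(385,270)]: print("open",uv,C[uv[1],uv[0]].round(4))
snap("sc_g","scene");snap("tp_g","top")
a=cv2.imread("pics/sc_g.png")[170:270,340:460];b=cv2.imread("pics/tp_g.png")[170:270,120:240]
cv2.imwrite("pics/g2.png",cv2.resize(np.hstack([a,b]),None,fx=3.3,fy=3.3,interpolation=cv2.INTER_CUBIC))
E
```

```text
(248, 266) [0.4437 0.3399 0.0967]
(255, 266) [0.4468 0.3397 0.0956]
(263, 258) [0.4499 0.3442 0.0961]
(268, 254) [0.4519 0.3448 0.0927]
(268, 258) [0.452  0.3452 0.0978]
(268, 280) [0.4525 0.3449 0.1164]
(286, 254) [0.4599 0.3457 0.0927]
(300, 266) [0.4662 0.3429 0.0974]
(306, 266) [0.4689 0.3429 0.0967]
(306, 275) [0.4682 0.343  0.1053]
open (170, 270) [0.4135 0.3398 0.2505]
open (160, 270) [0.4096 0.3395 0.2508]
open (150, 290) [0.4113 0.3398 0.2664]
open (385, 270) [0.499  0.3502 0.2517]
```

View pics/g2.png

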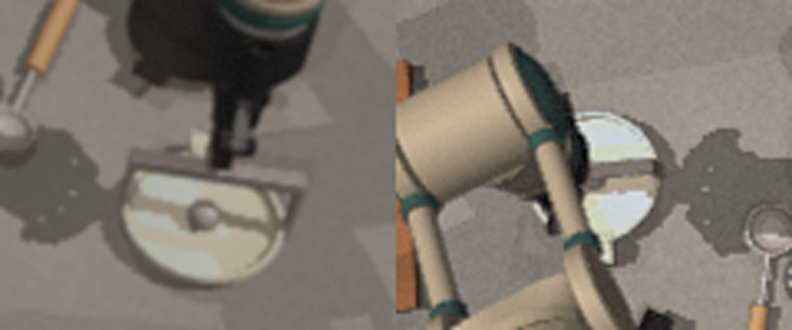

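The grip width reads 0, and the pictures show the shut fingers ending at z≈0.09, just above the bar, although the reported TCP is 0.058. The finger ends seem to sit about 30 mm behind the stated TCP. I'll lift the shut fingers clear and measure them before trying again.

```bash
python3 - <<'E'
from snap import *
from h import *
bot.move_l([0.458,0.3345,0.13],feed=0.08);bot.wait(.2)
tp=bot.current_tool_pos(); print(tp,bot.current_grip_width(),bot.current_contact_force(),np.degrees(bot.current_orientation()))
snap("w_up");snap("sc_u","scene"); 
s=load("w_up.npz");C=cloud(s)
print("tcp px",proj(s,tp),bot.current_t())
for r in range(225,300,5): print(r,[C[r,c].round(3).tolist() for c in(250,266,277,288,303)])
q=load("sc_u.npz"); print("scene tcp",proj(q,tp),proj(q,tp+[0,0,.035]))
a=s["p"][190:330,190:370]; a=cv2.resize(a,None,fx=2.2,fy=2.2,interpolation=cv2.INTER_CUBIC)
b=cv2.resize(q["p"][150:270,340:460],(308,308),interpolation=cv2.INTER_CUBIC)
cv2.imwrite("pics/up2.png",np.hstack([a,b]))
E
```

```text
[0.457701   0.33430208 0.12942298] -0.00025356577504046613 [-0.06676812  0.09797134  0.35090763] [1.79972604e+02 6.24948197e-02 6.69842967e+00]
tcp px [278.34802752 246.19951418] 11.45
225 [[0.436, 0.303, 0.012], [0.45, 0.304, 0.012], [0.457, 0.33, 0.083], [0.471, 0.307, 0.012], [0.484, 0.309, 0.012]]
230 [[0.436, 0.298, 0.013], [0.451, 0.3, 0.012], [0.458, 0.327, 0.084], [0.471, 0.302, 0.012], [0.485, 0.304, 0.013]]
235 [[0.437, 0.294, 0.014], [0.451, 0.295, 0.013], [0.458, 0.324, 0.085], [0.472, 0.297, 0.012], [0.485, 0.299, 0.013]]
240 [[0.437, 0.289, 0.015], [0.452, 0.29, 0.014], [0.459, 0.319, 0.083], [0.472, 0.293, 0.013], [0.486, 0.295, 0.014]]
245 [[0.438, 0.284, 0.014], [0.453, 0.286, 0.014], [0.459, 0.316, 0.083], [0.473, 0.288, 0.013], [0.487, 0.289, 0.013]]
250 [[0.438, 0.28, 0.017], [0.453, 0.281, 0.014], [0.46, 0.312, 0.084], [0.474, 0.283, 0.014], [0.487, 0.285, 0.014]]
255 [[0.439, 0.278, 0.023], [0.451, 0.345, 0.166], [0.456, 0.345, 0.165], [0.46, 0.346, 0.165], [0.487, 0.283, 0.023]]
260 [[0.439, 0.262, -0.0], [0.451, 0.345, 0.17], [0.456, 0.345, 0.17], [0.46, 0.346
[... 218 characters left out ...]
, [0.46, 0.346, 0.18], [0.467, 0.343, 0.173]]
275 [[0.445, 0.34, 0.176], [0.451, 0.345, 0.184], [0.456, 0.345, 0.184], [0.46, 0.346, 0.185], [0.467, 0.343, 0.177]]
280 [[0.445, 0.34, 0.181], [0.451, 0.344, 0.187], [0.456, 0.346, 0.188], [0.46, 0.346, 0.189], [0.466, 0.343, 0.181]]
285 [[0.446, 0.34, 0.185], [0.452, 0.344, 0.191], [0.456, 0.345, 0.192], [0.46, 0.346, 0.192], [0.466, 0.343, 0.185]]
290 [[0.446, 0.346, 0.198], [0.452, 0.345, 0.195], [0.456, 0.345, 0.194], [0.46, 0.345, 0.194], [0.464, 0.347, 0.197]]
295 [[0.446, 0.347, 0.203], [0.452, 0.345, 0.2], [0.456, 0.343, 0.194], [0.459, 0.346, 0.2], [0.464, 0.349, 0.203]]
scene tcp [409.05383363 208.5863076 ] [411.80972291 199.28024088]
```

View pics/up2.png

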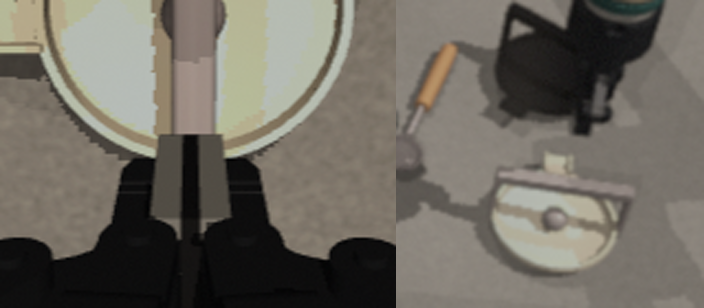

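Both views show the shut fingertips about 31–32 mm above the reported TCP: the wrist view puts the tip at z≈0.162 with the TCP at 0.129, and the scene view has it at (412,200.6) against the projected TCP at (409,208.6). Laterally they're right. I'll go 32 mm deeper (TCP z 0.026, real tip 0.058), guarded, and check before closing.

```bash
python3 - <<'E'
from snap import *
from h import *
pi=np.pi;o=[pi,0,np.radians(6.7)]
bot.release()
print(bot.current_grip_width())
print(bot.move_l([0.458,0.3345,0.07],frame=o,feed=0.06,guard=5), bot.move_l([0.458,0.3345,0.0265],frame=o,feed=0.03,guard=5)); bot.wait(.2)
print(bot.current_tool_pos(),bot.current_contact_force(),bot.current_t())
snap("w_d3");snap("sc_d3","scene")
s=load("w_d3.npz");q=load("sc_d3.npz");C=cloud(s)
for uv in[(178,266),(170,266),(385,266),(378,266)]: print(C[uv[1],uv[0]].round(4))
b=cv2.resize(q["p"][150:270,340:460],(420,420),interpolation=cv2.INTER_CUBIC)
cv2.imwrite("pics/d3.png",cv2.resize(np.hstack([s["p"],b]),None,fx=.8,fy=.8))
E
```

```text
0.08536306884943458
False False
[0.45807544 0.33454275 0.02663436] [ 0.42866972 -0.11357819  0.36246734] 15.1833
[0.4021 0.3139 0.0229]
[0.4123 0.3402 0.0733]
[0.5002 0.3503 0.0728]
[0.4986 0.3485 0.0697]
```

View pics/d3.png

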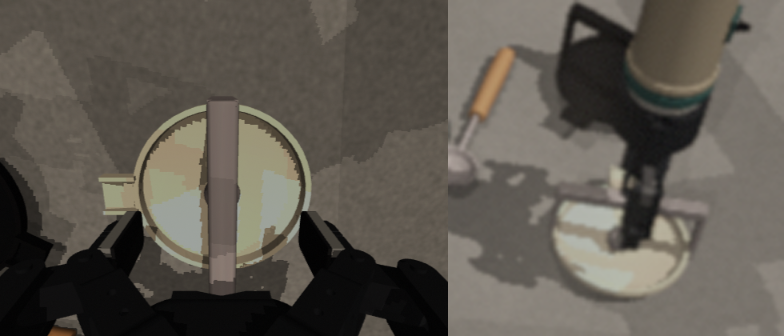

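The fingers now straddle the bar, centred, with open tips at z≈0.07 (they swing down as they close). Closing now.

```bash
python3 - <<'E'
from snap import *
from h import *
bot.gripper_close(50); bot.wait(.4)
print(bot.current_grip_width(),bot.current_tool_pos(),bot.current_contact_force(),bot.current_t())
snap("w_g4");snap("sc_g4","scene")
s=load("w_g4.npz");q=load("sc_g4.npz")
b=cv2.resize(q["p"][150:270,340:460],(420,420),interpolation=cv2.INTER_CUBIC)
cv2.imwrite("pics/g4.png",cv2.resize(np.hstack([s["p"],b]),None,fx=.8,fy=.8))
E
```

```text
0.013261749740009057 [0.4583624  0.3346112  0.02656912] [ 2.61415093  0.57972415 -0.3916749 ] 16.3333
```

View pics/g4.png

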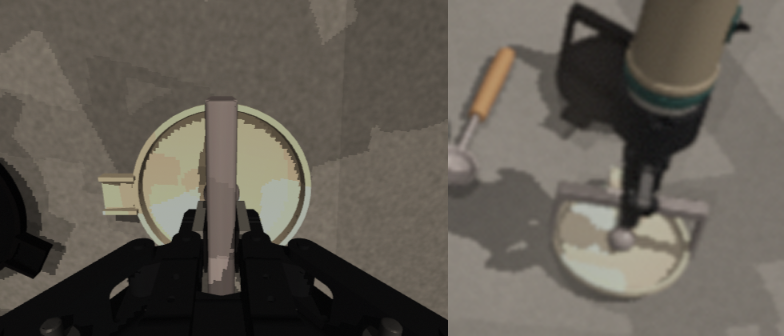

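Bar gripped (13.3 mm wide), with the ball still in the middle. Lifting gently.

```bash
python3 - <<'E'
from snap import *
from h import *
x,y,z=bot.current_tool_pos()
bot.move_l([x,y,0.04],feed=0.02)
bot.move_l([x,y,0.18],feed=0.06); bot.wait(.3)
print(bot.current_grip_width(),bot.current_tool_pos(),np.degrees(bot.current_orientation()),bot.current_contact_force(),bot.current_torque(),bot.current_t())
snap("w_l5");snap("sc_l5","scene")
s=load("w_l5.npz");q=load("sc_l5.npz")
u=proj(q,[x,y,.2]).astype(int)
b=cv2.resize(q["p"][u[1]-50:u[1]+70,u[0]-60:u[0]+60],(420,420),interpolation=cv2.INTER_CUBIC)
cv2.imwrite("pics/l5.png",cv2.resize(np.hstack([s["p"],b]),None,fx=.8,fy=.8))
C=cloud(s);P=C.reshape(-1,3)
# rim visible and bar pts
for uv in[(277,130),(277,160),(277,180),(277,210),(175,180),(378,180),(230,140),(330,140),(175,230),(378,230)]: print(uv,C[uv[1],uv[0]].round(4))
E
```

```text
0.013075812099433145 [0.4583317  0.33457131 0.17992094] [1.79994609e+02 9.06275553e-03 6.70418736e+00] [ 1.38763706  0.02986299 -4.42839038] [-0.03466554  0.00938367  0.02971862] 20.0417
(277, 130) [0.4497 0.4    0.2361]
(277, 160) [0.4509 0.3902 0.2379]
(277, 180) [0.4517 0.3832 0.2371]
(277, 210) [0.453  0.3725 0.2375]
(175, 180) [ 0.3488  0.3223 -0.0004]
(378, 180) [ 0.5663  0.3476 -0.0011]
(230, 140) [0.4267 0.3889 0.1763]
(330, 140) [ 0.5079  0.3836 -0.0007]
(175, 230) [0.3991 0.3347 0.1732]
(378, 230) [0.5147 0.3475 0.1711]
```

View pics/l5.png

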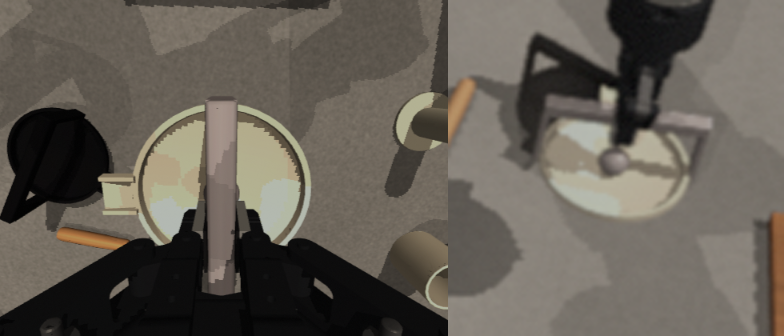

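Level, and nothing has slipped. Moving over the pan now, with the underside at 0.153 to clear the jar.

```bash
python3 - <<'E'
from snap import *
from h import *
pi=np.pi
s=load("w_l5.npz")
# bar end: edge along column 277
C=cloud(s); col=[(r,C[r,277,2]) for r in range(110,130)]; print([ (r,round(float(z),3)) for r,z in col])
bot.move_l([0.601,-0.060,0.18],frame=[pi,0,np.radians(10.1)],feed=0.085); bot.wait(.4)
print(bot.current_grip_width(),bot.current_tool_pos(),np.degrees(bot.current_orientation()),bot.current_contact_force(),bot.current_t())
snap("w_t6");snap("sc_t6","scene");snap("tp_t6","top")
q=load("sc_t6.npz");tq=load("tp_t6.npz");s=load("w_t6.npz")
a=s["p"]; b=q["p"][120:260,160:340];c=tq["p"][110:250,220:400]
cv2.imwrite("pics/t6.png",cv2.resize(np.hstack([a[::1],np.vstack([cv2.resize(b,(270,210)),cv2.resize(c,(270,210))])]),None,fx=.95,fy=.95))
E
```

```text
[(110, 0.0), (111, 0.0), (112, -0.001), (113, 0.0), (114, -0.001), (115, 0.001), (116, -0.0), (117, 0.0), (118, -0.001), (119, -0.001), (120, 0.172), (121, 0.19), (122, 0.204), (123, 0.217), (124, 0.227), (125, 0.234), (126, 0.236), (127, 0.236), (128, 0.238), (129, 0.238)]
0.013239178400468229 [ 0.60100203 -0.05999514  0.17998819] [1.79999387e+02 1.24013846e-04 1.00995936e+01] [-0.51075754  0.60723228 -4.24019665] 25.625
```

View pics/t6.png

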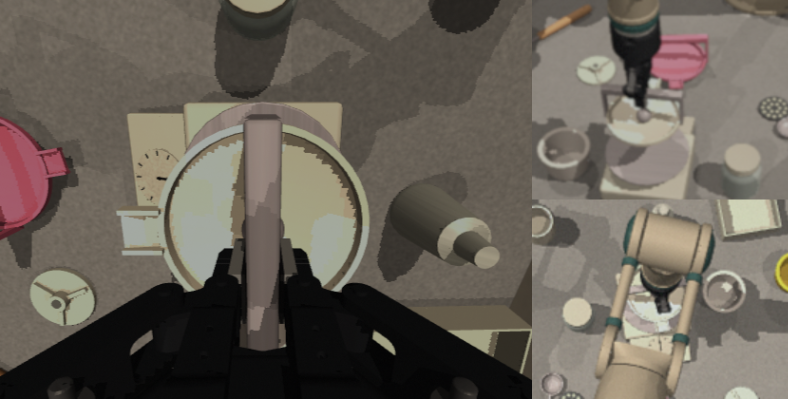

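Ball centred, dish level, lip over the dial. Lowering onto the pan while watching the load move across to the scale.

```bash
python3 - <<'E'
from snap import *
p=[0.601,-0.060]
def fz():
    v=[]
    for i in range(6): v.append(bot.current_contact_force()[2]); bot.wait(.015)
    return np.mean(v)
print(fz())
bot.move_l(p+[0.113],feed=0.04); f0=fz(); print("free",f0)
for z in (.107,.104,.101,.099,.098,.097,.096,.095,.094):
    bot.move_l(p+[z],feed=0.012); f=fz(); print(z,round(f,2),bot.current_tool_pos().round(4) if hasattr(bot.current_tool_pos(),'round') else '')
    if f>-0.45: break
print(bot.current_contact_force(),bot.current_t())
E
```

```text
-4.384318053469484
free -4.3863222819337215
0.107 -4.19 [ 0.601 -0.06   0.107]
0.104 -3.16 [ 0.6012 -0.06    0.1041]
0.101 -1.71 [ 0.6012 -0.06    0.1011]
0.099 -1.94 [ 0.6012 -0.06    0.0991]
0.098 -1.12 [ 0.6012 -0.06    0.0981]
0.097 -0.88 [ 0.6012 -0.06    0.0971]
0.096 -0.7 [ 0.6011 -0.06    0.0961]
0.095 -0.11 [ 0.6011 -0.06    0.0951]
[1.34490709 0.12583818 0.18745184] 31.3667
```

```bash
python3 - <<'E'
from snap import *
from h import *
bot.release(); t=bot.current_t(); bot.wait(.3)
print(bot.current_grip_width(),bot.current_contact_force(),t)
snap("w_r7");snap("sc_r7","scene"); bot.wait(.7)
q=load("sc_r7.npz");s=load("w_r7.npz")
a=s["p"]; b=q["p"][150:290,160:340]
cv2.imwrite("pics/r7.png",np.hstack([cv2.resize(a,(500,375)),cv2.resize(b,(290,226))[:375] if 0 else cv2.copyMakeBorder(cv2.resize(b,(290,226)),0,149,0,0,cv2.BORDER_CONSTANT)]))
C=cloud(s);P=C.reshape(-1,3)
b=P[(np.hypot(P[:,0]-.601,P[:,1]+.06)<.1)&(P[:,2]>.13)&(P[:,2]<.16)]
b=b[np.abs((b[:,0]-.601)*np.cos(.176)+(b[:,1]+.06)*np.sin(.176))<.02]
(c,(w,h),an)=cv2.minAreaRect((b[:,:2]*1000).astype(np.float32)); print(c,w,h,an,np.median(b[:,2]))
E
```

```text
0.08542596904674027 [-0.48620101 -0.54305418  1.06786727] 32.0583
(597.1911010742188, -42.51634216308594) 14.063749313354492 99.56344604492188 10.104496002197266 0.15155804274561085
```

View pics/r7.png

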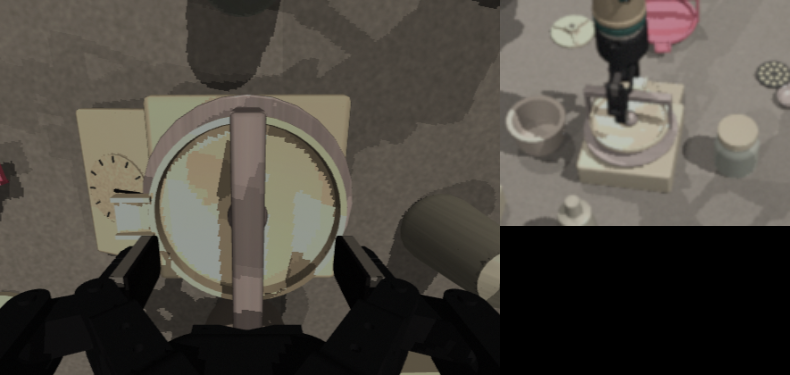

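The dish stands on the pan: its bar centre works out at about (0.600, -0.0595), yaw 10.1°, lip over the dial, ball centred. The needle has moved. I'll let it stand a bit longer, then regrasp and lift.

```bash
python3 - <<'E'
from snap import *
from h import *
bot.wait(.6)
bot.gripper_close(50); bot.wait(.3); print(bot.current_grip_width(),bot.current_contact_force(),bot.current_t())
p=[0.601,-0.060]
if bot.current_grip_width()>.01:
    bot.move_l(p+[.112],feed=0.012); bot.move_l(p+[.207],feed=0.045); bot.wait(.4)
    print(bot.current_grip_width(),bot.current_tool_pos(),np.degrees(bot.current_orientation()),bot.current_contact_force(),bot.current_t())
snap("w_8");snap("sc_8","scene")
q=load("sc_8.npz");s=load("w_8.npz")
cv2.imwrite("pics/l8.png",np.hstack([cv2.resize(s["p"],(500,375)),cv2.copyMakeBorder(cv2.resize(q["p"][120:260,160:340],(290,226)),0,149,0,0,cv2.BORDER_CONSTANT)]))
E
```

```text
0.01307929830315419 [0.68637394 1.05997113 0.30276736] 34.7083
0.012993168328766626 [ 0.60099689 -0.06002105  0.20701438] [ 1.79998829e+02 -1.38100497e-03  1.01002360e+01] [ 0.16471273  0.8239962  -4.30768716] 38.9333
```

View pics/l8.png

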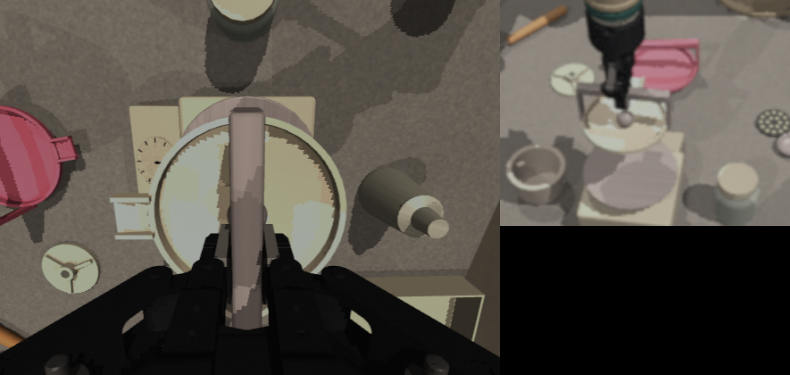

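Dish lifted level with the ball in the middle. Now the slow quarter turn.

```bash
python3 - <<'E'
from snap import *
from h import *
pi=np.pi
print(bot.ik([0.601,-0.06,.210],[pi,0,np.radians(99.7)]))
bot.move_l([0.601,-0.06,.210],frame=[pi,0,np.radians(99.7)],feed=0.0005)
print(bot.current_t()); bot.wait(1.0)
print(bot.current_grip_width(),bot.current_tool_pos(),np.degrees(bot.current_orientation()),bot.current_contact_force(),bot.current_t())
snap("w_9");snap("sc_9","scene");snap("tp_9","top")
q=load("sc_9.npz");s=load("w_9.npz");t=load("tp_9.npz")
cv2.imwrite("pics/l9.png",np.hstack([cv2.resize(s["p"],(500,375)),cv2.copyMakeBorder(np.vstack([cv2.resize(q["p"][120:260,160:340],(240,187)),cv2.resize(t["p"][110:250,220:400],(240,187))]),0,1,0,0,cv2.BORDER_CONSTANT)]))
E
```

```text
[-0.21466128  0.31623189  1.42951811  0.          1.39584266 -1.95475455]
40.75
0.012746290219020507 [ 0.60100289 -0.06000265  0.20999952] [1.79999363e+02 1.00067186e-03 9.96988297e+01] [-0.44898459 -0.08080131 -4.20793388] 41.75
```

View pics/l9.png

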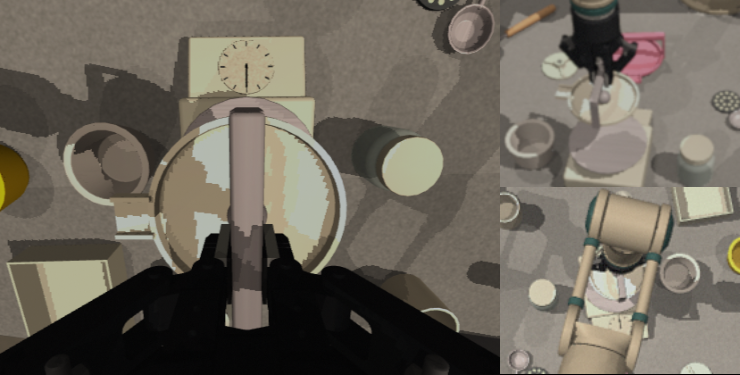

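```bash
python3 - <<'E'
from snap import *
from h import *
s=load("w_9.npz");C=cloud(s)
u=int(130/500*560);v=int(217/375*420); L=C[v-4:v+5,u-8:u+9].reshape(-1,3); L=np.median(L,0); c=np.array([.601,-.06])
print("lip",L.round(4),np.degrees(np.arctan2(*(L[:2]-c)[::-1])),"mortar",np.degrees(np.arctan2(-.2142+.06,.6262-.601)))
P=C.reshape(-1,3); m=P[(np.hypot(P[:,0]-.626,P[:,1]+.214)<.06)&(abs(P[:,2]-.06)<.005)]; print("mortar rim mean",m.mean(0).round(3))
R=P[(np.hypot(P[:,0]-c[0],P[:,1]-c[1])>.058)&(np.hypot(P[:,0]-c[0],P[:,1]-c[1])<.064)&(P[:,2]>.195)&(P[:,2]<.215)]
A=np.c_[R[:,:2]-c,np.ones(len(R))]; print("rim plane",np.linalg.lstsq(A,R[:,2],rcond=None)[0].round(4),len(R))
snap("sc_10","scene"); q=load("sc_10.npz");q9=load("sc_9.npz")
def ball(q): return q
a=np.hstack([cv2.resize(x["p"][150:230,190:270],(380,380),interpolation=cv2.INTER_CUBIC) for x in(q9,q)]); cv2.imwrite("pics/b10.png",a)
for z in(.1835+.021,): print("ball expected px",proj(q,[.601,-.06,z]), [ (p-np.array([190,150]))*4.75 for p in [proj(q,[.601,-.06,z])]])
print(bot.current_t())
E
```

```text
lip [ 0.6127 -0.1338  0.2048] -81.01643011945592 mortar -80.71853508117142
mortar rim mean [ 0.619 -0.218  0.059]
rim plane [ 0.0161 -0.0076  0.2042] 4996
ball expected px [237.38199519 192.85646759] [array([225.06447714, 203.56822106])]
41.95
```

View pics/b10.png

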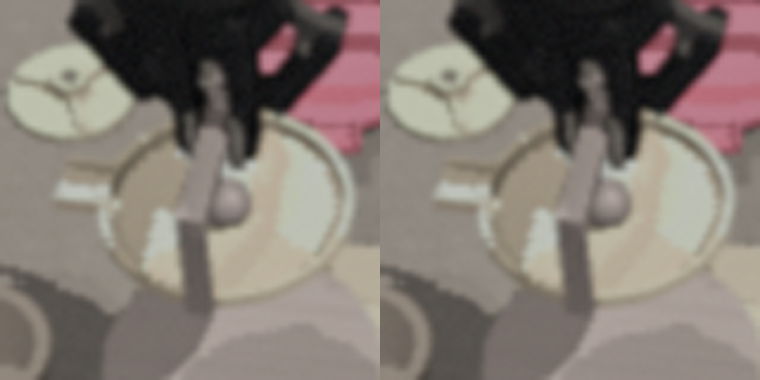

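Ball at (228,203) in both crops, against (225,204) expected for the middle, so it is centred and at rest. The dish is level (about 1°), with the lip at -81.0° and the mortar at -80.7°. Handing in.

```bash
python3 - <<'E'
from bench import bot
print(bot.current_grip_width(),bot.current_joint_velocities()); bot.finish_job(); print(bot.current_t())
E
```

```text
0.012806292046852918 [ 1.80347787e-04 -6.88267779e-04  1.60693249e-03  1.96644330e-03
  6.93515695e-05 -7.03368482e-03]
the job is handed in; nothing more can be done
the job is handed in; nothing more can be done
```

I handed the job in at about 42 s. The dish was weighed on the pan, lifted, turned, and is still held up over the scale with its lip at the mortar. The turn was quicker than "slowly": I set it for about 6 s, but it ran in about 1.8 s. The ball stayed in the middle, so I did not repeat it.

- **Weighing:** the dish stood centred on the pan to about 1 mm, yaw 10.1° like the scale, lip over the dial. I let go for about 2 s and the needle moved. The pan sank about 12–13 mm, within the stated 8–15 mm.
- **Lift and turn:** I took the bridge again and lifted the dish straight up, to about 10 cm between its underside and the empty pan. I then turned it 89.6°.

**Last checks**
- The lip points at -81.0° and the mortar lies at -80.7°.
- The dish is level to about 1°, which is the depth camera's limit.
- The ball is in the middle and did not move between two pictures 0.2 s apart.
- The grip is firm (12.8 mm) and the arm is still.

**What went wrong or disagreed**
- **First grasp:** it closed on air above the bar and touched nothing. Two views showed the real fingertips about 32 mm behind the reported TCP, so I grasped 32 mm deeper from then on.
- **Load:** the wrist force read about 4.1 N in hand, against the 3.6 N expected from the stated masses. That is within the sensor's drift.
- **Mortar distance:** I measured about 156 mm from the pan's centre, against the stated 165 mm or so.

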